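# Let the tipped jar back down on its ratchet stand

## Robot

A 6-joint arm with a two-finger parallel gripper is mounted at the origin on the work surface. World frame = base frame: x ahead of the robot, y to its left, z up, the work surface at z = 0. Lengths are in m, angles in rad, forces in N, time in s.
With the tool pointing down it reaches from about 0.375 to 0.9 m from the base axis. Payload 3.1 kg.
Tool frame: the origin (TCP) lies at the very end of the fingers, on their centre line; the grasp point (between the pads) lies 19 mm behind it; z points along the fingers, y is the line along which they close (so a half turn about z gives the same grasp; the last joint's range is limited). The gripper opens to 87 mm and grips with 3 to 60 N. Pads are 19 mm wide; open, the fingers measure 117 mm over their backs; the gripper's body (75 mm by 190 mm) begins 51 mm behind the grasp point.
Start: joints at [-1.321, 0.527, 1.433, -0, 1.181, -0.178], TCP at [0.26, -0.568, 0.223] pointing down, gripper open.
Joint ranges: [-3.08, 3.08], [-0.75, 2.2], [0.22, 2.44], [-1.43, 4.57], [0, 2.65], [-2.85, 2.85]. Speed limits (rad/s): [2.79, 2.79, 3.14, 3.14, 3.14, 3.14].

## Interface

Orientations are given as a unit quaternion [x, y, z, w].
In Python, from rig import status, viewer, robot gives the robot as it stands.
- The arm moves only by the tool arm_command, never from a script. Its arguments are lists of equal length, an entry for each row: "delta_rot": the turn, a rotation vector about the tool's x, y, z in degrees, a list of three; "delta_pos": the shift along the tool's x, y, z in m, a list of three; "gripper": the closure, from -1 (fully open) to 1 (shut). In form: {"delta_rot": [[rx, ry, rz], ...], "delta_pos": [[dx, dy, dz], ...], "gripper": [gripper, ...]}. A call has 1 to 12 rows; each row is the pose to reach, as a shift and turn from the pose commanded when the call began, along the tool's axes at that moment; what a row does not reach only later rows make up. A row lasts 1/12 s, in which the tool goes at most 41.7 mm and 7.16 degrees, less where a joint would pass 70% of its speed; a pose out of reach is approached as far as the arm can. A call with a gripper value outside its range is refused whole. The fingers move at their own pace and stop on an object; "grip_force" is the grip in N (left out, the last holds). Time passes only in rows, so rows that repeat a pose let the fingers close. It gives the time, the measured TCP pose, the force, the opening and the grip force at its end, in the units of the state.
- status.get_obs(): the state, without advancing time (a new reading comes with each control period).
- viewer.camera(name): name is "side" or "top" or "wrist"; returns a dict with "pixels" (480x640x3 uint8, blue, green, red), "fx", "fy", "cx", "cy" (pixels), "pose" (4x4, takes a point from camera to world coordinates); the wrist camera has in their place "mount" (4x4, takes a point from camera to tool coordinates, whose origin is the TCP and whose axes are the flange's). Camera axes: x right, y down, z forward; pixel columns grow to the right and rows downward; lengths in m; the calibration is good to about 2 mm. A picture is of the moment at which its call begins: read the wrist's pose just before it. There is no depth.
- robot.hand_in(): hands the job in; it is judged then, once.
The state is a dict: "time": time; "q": joint angles; "joint_velocities": joint speeds; "joint_torque": joint torques, N m; "position": TCP position; "tool_rot": TCP orientation; "ft_force": force on the tool from outside, world axes, zero at the start; "moment": the same for the moment, N m; "grip_width": finger opening in m; "grip_force": force on a finger pad.
Only numpy, scipy, OpenCV 4.12 (cv2) and the standard library are available. Lean on these libraries where they do the work, as an engineer would, in place of code of your own. Each camera call takes 0.05 s, during which the arm holds its last target. There are 200 camera calls.

## Task

Pouring is finished: throw the stand's weighted arm over to the far side so that the pawl can come out of the ratchet, wind the crank a little to free the pawl, then keep hold of the load with the crank handle and let the jar turn back slowly, taking it about three seconds or longer, until it sits fully down and upright on its rest. Never let the crank run away, leave the pawl thrown out, and do not disturb the other things on the counter.

Things in the scene. Friction and masses are not known exactly. Their poses are not given: they have to be found in the camera images.
- stand: Tipping stand: wooden base 250 x 210 x 12 mm with two steel posts. Origin: on the counter, below the axle, midway between the posts. Its x axis points from the crank side to the jar side (away from the robot, more or less), y along the axle to the ratchet side, z up. The stand is fixed to the counter.
- axle (a point): Point on the level axle of the cradle, midway between the posts, 130 mm above the counter. The axle runs along the stand's y.
- cradle (a joint): Turn of cradle, jar, crank and ratchet wheel together, rad. 0: jar upright, down on its rest (a stop); grows as the jar is tipped up and the crank handle goes down; stop at 1.1. The jar's weight (moving part about 1.25 kg, varies) drives it to 0 with about 1 N m, 5 to 10 N at the handle. With the pawl out and no hand on the crank it runs down at over 1 rad/s. One ratchet tooth every 0.2 rad.
- handle_mid (a point): Middle of the crank's wooden handle: round bar 110 mm long, 28 mm thick, along the stand's y, 162 mm to -y of the stand's middle, on the robot's side of the axle. At joint cradle = q it is 150*cos(0.61-q) mm to the stand's -x of the axle and 150*sin(0.61-q) mm above it: it rises as the jar goes down. Free above: press it down with closed fingertips or take it between the fingers.
- jar_base (a point): Centre of the underside of the glass jar (110 mm across, 178 mm high with its steel lid), which is strapped in the cradle.
- rest_pad (a point): Middle of the two rubber buffers on the base, where the cradle tray sits when the jar is down.
- pawl (a joint): Lift of the pawl, rad. 0: in the ratchet; above 0.25 fully out. While the load presses on it the pawl is jammed in its tooth. With the weighted arm thrown over, it jumps out by itself to about 0.35 once the crank is wound far enough to take the load off the tooth (handle pressed down, joint cradle up by about 0.05 rad). Winding on past a tooth does no harm.
- pawl_pin (a point): Pivot of the pawl and of the weighted arm, 226 mm above the counter, 75 mm to the stand's +x and 110 mm to its +y of the point axle. Its axis is along the stand's y.
- throwover (a joint): Swing of the weighted arm about the pawl pin, rad. Starts near 0, leaning 0.45 rad towards the stand's -x (the robot); upright at 0.45; past that it falls over by itself to about 0.8, where its toe rests on the jammed pawl's tail; about 1.15 when the pawl has come out. Pushing its head takes 1 to 2 N.
- weight_mid (a point): Middle of the steel head of the weighted arm: a roller 32 mm thick and 56 mm long along the stand's y, 88 mm from the pawl pin.
- bowl: White bowl, 110 mm across, 55 mm high, under the jar's spout. Origin: centre of its underside. To be left alone.
- bottle_near: Clear corked bottle, 62 mm across, 170 mm high, beside the stand on the robot's side. Origin: centre of its underside. To be left alone.
- saucer: White saucer, 110 mm across, beside the stand beyond the crank. Origin: centre of its underside. To be left alone.
- bottle_right: Green corked bottle, 66 mm across, 190 mm high, to the robot's right. Origin: centre of its underside. To be left alone.
- ladle: Steel spoon, 240 mm long along its x axis, lying to the robot's right. Origin: centre of its underside. To be left alone.
- burner: Blue ceramic waisted pot, 76 mm across, 95 mm high, to the robot's left. Origin: centre of its underside. To be left alone.
- mug: White mug, 80 mm across, 90 mm high, to the robot's left. Origin: centre of its underside. To be left alone.

How it is judged:
By the outcome, as a careful person would: the job done as asked, in the order asked, and still so for the second after the job is handed in, with the robot touching nothing.
It also fails if it takes over 54 s, if anything falls off the work surface, if the arm or the gripper's body presses on something with over 40 N, if the wrist force passes 120 N, or if a joint passes its speed limit or range.

## Working session

There is one attempt and no reset: what is moved stays moved. The work goes in short steps, Python scripts to look and compute and a tool call to move; the robot and the scene stay as the last step left them, time stands still between calls to the robot, and variables do not carry over. Pictures are saved under pics/ and viewed, at most 10 in all, crops included, and the job is handed in when it is done.

Besides the shell and the picture viewer there is one more tool, called after "Emit:" in YAML: its name, and indented under it one key for each argument. arm_command: Moves the arm, as the interface text tells. Its arguments: {"type":"object","properties":{"delta_rot":{"type":"array","items":{"type":"array","items":{"type":"number"}}},"delta_pos":{"type":"array","items":{"type":"array","items":{"type":"number"}}},"gripper":{"type":"array","items":{"type":"number"}},"grip_force":{"type":"number"}},"required":["delta_rot","delta_pos","gripper"]}

```bash
mkdir -p pics; python3 - <<'E'
from rig import status, viewer
import cv2,numpy as np,pickle
o=status.get_obs(); print({k:np.round(v,3) for k,v in o.items()})
for n in("side","top"):
    c=viewer.camera(n); cv2.imwrite(f"pics/{n}0.png",c["pixels"]); pickle.dump(c,open(n+"0.pkl","wb"))
    print(n,c["fx"],c["cx"],c["cy"],np.round(c["pose"],3))
E
```

```text
{'time': np.float64(0.0), 'q': array([-1.321,  0.528,  1.434, -0.   ,  1.181, -0.178]), 'joint_velocities': array([-0.001, -0.   ,  0.002,  0.001,  0.   ,  0.   ]), 'joint_torque': array([ -0.   , -44.004, -17.66 ,   0.063,   0.058,  -0.   ]), 'position': array([ 0.26 , -0.568,  0.222]), 'tool_rot': array([ 0.977,  0.213, -0.   , -0.001]), 'ft_force': array([0.005, 0.61 , 0.663]), 'moment': array([ 0.056, -0.033,  0.011]), 'grip_force': np.float64(0.0), 'grip_width': np.float64(0.086)}
side 592.3770806292773 314.00439815196825 237.48123442877716 [[-0.378 -0.636  0.673 -0.441]
 [-0.926  0.27  -0.265  0.374]
 [-0.013 -0.723 -0.691  1.182]
 [ 0.     0.     0.     1.   ]]
top 548.6239261571553 318.2059213178151 242.2593009993429 [[-0.067 -0.975  0.211  0.197]
 [-0.998  0.064 -0.017  0.022]
 [ 0.003 -0.212 -0.977  1.629]
 [ 0.     0.     0.     1.   ]]
```

View pics/side0.png

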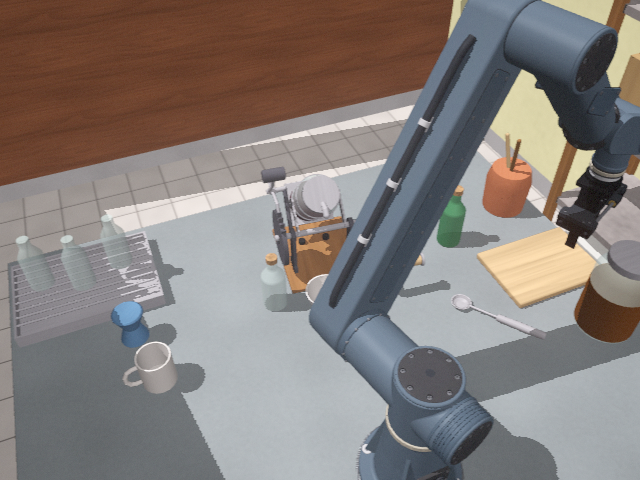

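View pics/top0.png

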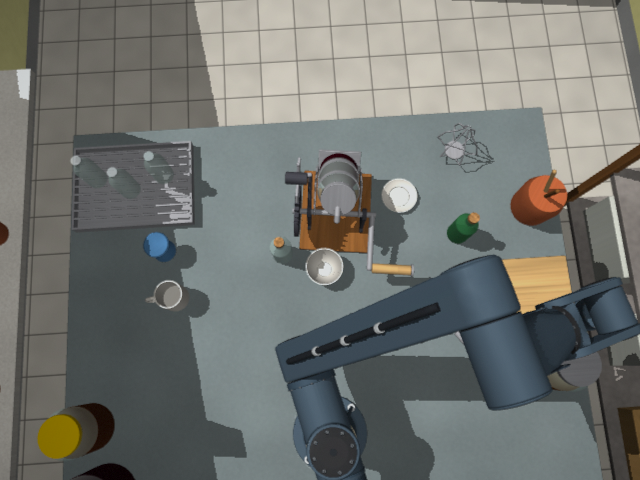

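```bash
python3 - <<'E'
import cv2,numpy as np
a=cv2.imread("pics/top0.png")[140:290,265:425]; b=cv2.imread("pics/side0.png")[155:315,240:370]
cv2.imwrite("pics/topc.png",cv2.resize(a,None,fx=4,fy=4,interpolation=cv2.INTER_CUBIC))
cv2.imwrite("pics/sidec.png",cv2.resize(b,None,fx=3.75,fy=3.75,interpolation=cv2.INTER_CUBIC))
E
```

```text
(no output)
```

View pics/topc.png

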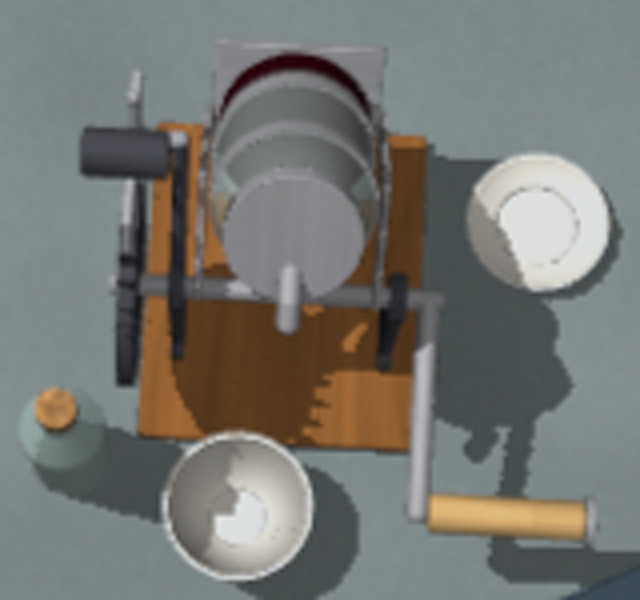

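View pics/sidec.png

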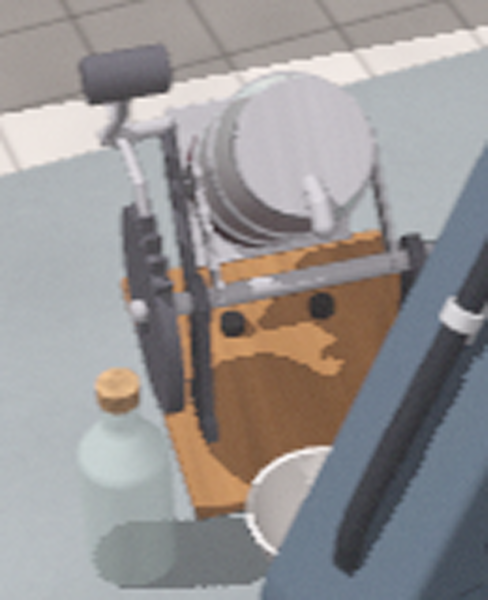

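```bash
cat > h.py <<'E'
import pickle,numpy as np
from scipy.optimize import brentq
def ray(c,u,v):
    P=c["pose"]; d=P[:3,:3]@np.array([(u-c["cx"])/c["fx"],(v-c["cy"])/c["fy"],1]); return P[:3,3],d/np.linalg.norm(d)
def plane(c,u,v,z):
    o,d=ray(c,u,v); return o+d*(z-o[2])/d[2]
def tri(*rs):
    A=sum(np.eye(3)-np.outer(d,d) for o,d in rs); b=sum((np.eye(3)-np.outer(d,d))@o for o,d in rs); return np.linalg.solve(A,b)
E
python3 - <<'E'
from h import *
T=pickle.load(open("top0.pkl","rb"));S=pickle.load(open("side0.pkl","rb"))
t=lambda u,v:(265+u/4,140+v/4); s=lambda u,v:(240+u/3.75,155+v/3.75)
C=np.array([plane(T,*t(*p),.012)[:2] for p in[(160,123),(427,137),(413,450),(138,437)]])
print(C); ctr=C.mean(0)
print("edges",[np.linalg.norm(C[i]-C[i-1]) for i in range(4)])
ys=(C[0]-C[1])+(C[3]-C[2]); xs=(C[0]-C[3])+(C[1]-C[2])
print("yaw",np.degrees([np.arctan2(-ys[0],ys[1]),np.arctan2(xs[1],xs[0])]),"ctr",ctr)
w=tri(ray(T,*t(124,152)),ray(S,*s(126,73)));print("weight",w)
print("axle mid, top z.13 ends", plane(T,*t(115,283),.13),plane(T,*t(440,300),.13))
yaw=np.arctan2(-ys[0],ys[1]); R=np.array([[np.cos(yaw),-np.sin(yaw)],[np.sin(yaw),np.cos(yaw)]])
print("weight in stand", R.T@(w[:2]-ctr))
for p in[(433,513),(508,517),(587,519)]:
    for q in (.6,.8,.9,1.):
        z=.13+.15*np.sin(.61-q); P=plane(T,*t(*p),z); print(p,q,P.round(3),(R.T@(P[:2]-ctr)).round(3),-.15*np.cos(.61-q))
for n,p in dict(cork=((55,408),.165),bowl=((238,505),.055),saucer=((540,222),.015)).items(): print(n,plane(T,*t(*p[0]),p[1]))
E
```

```text
[[ 0.77627766  0.01912208]
 [ 0.75133902 -0.1867086 ]
 [ 0.50561565 -0.15463688]
 [ 0.52917674  0.05091342]]
edges [np.float64(0.24913762113333543), np.float64(0.20733597340684803), np.float64(0.24780752138092946), np.float64(0.2068962333382638)]
yaw [-6.72384469 -7.38357664] ctr [ 0.64060227 -0.06782749]
weight [0.65312474 0.04417635 0.30697686]
axle mid, top z.13 ends [0.61705617 0.05845254 0.13      ] [ 0.58954279 -0.17007622  0.13      ]
weight in stand [-0.00067752  0.11269966]
(433, 513) 0.6 [ 0.438 -0.152  0.131] [-0.192 -0.107] -0.14999250006249978
(433, 513) 0.8 [ 0.442 -0.155  0.102] [-0.187 -0.11 ] -0.14730063526759055
(433, 513) 0.9 [ 0.445 -0.157  0.087] [-0.184 -0.111] -0.14373658132690456
(433, 513) 1.0 [ 0.447 -0.158  0.073] [-0.182 -0.113] -0.13873635897859696
(508, 517) 0.6 [ 0.431 -0.203  0.131] [-0.192 -0.159] -0.14999250006249978
(508, 517) 0.8 [ 0.436 -0.208  0.102] [-0.187 -0.163] -0.14730063526759055
(508, 517) 0.9 [ 0.438 -0.21   0.087] [-0.184 -0.165] -0.14373658132690456
(508, 517) 1.0 [ 0.441 -0.212  0.073] [-0.182 -0.166] -0.13873635897859696
(587, 519) 0.6 [ 0.426 -0.257  0.131] [-0.19  -0.213] -0.14999250006249978
(587, 519) 0.8 [ 0.431 -0.263  0.102] [-0.185 -0.218] -0.14730063526759055
(587, 519) 0.9 [ 0.433 -0.266  0.087] [-0.183 -0.221] -0.14373658132690456
(587, 519) 1.0 [ 0.435 -0.268  0.073] [-0.18  -0.223] -0.13873635897859696
cork [0.52165391 0.10352292 0.165     ]
bowl [ 0.46518031 -0.01941224  0.055     ]
saucer [ 0.67629671 -0.26689017  0.015     ]
```

Emit:
arm_command:
  delta_rot:
    - [0, 0, -7]
    - [0, 0, -14]
    - [0, 0, -21]
    - [0, 0, -28]
    - [0, 0, -35]
    - [0, 0, -42]
    - [0, 0, -49]
    - [0, 0, -56]
    - [0, 0, -58.5]
    - [0, 0, -58.5]
    - [0, 0, -58.5]
    - [0, 0, -58.5]
  delta_pos:
    - [0, 0, -0.04]
    - [0, 0, -0.08]
    - [0, 0, -0.12]
    - [0, 0, -0.16]
    - [0.02, -0.015, -0.18]
    - [0.05, -0.04, -0.18]
    - [0.08, -0.062, -0.18]
    - [0.11, -0.085, -0.18]
    - [0.14, -0.108, -0.18]
    - [0.17, -0.131, -0.18]
    - [0.2, -0.155, -0.18]
    - [0.23, -0.178, -0.18]
  gripper: [1, 1, 1, 1, 1, 1, 1, 1, 1, 1, 1, 1]
  grip_force: 20

```text
time: 1.1
position: [0.3953, -0.3088, 0.4022]
tool_rot: [0.749, 0.663, 0.0, -0.0]
ft_force: [0.8, -0.7, -0.3]
grip_width: 0.015
grip_force: 0.0
```

Emit:
arm_command:
  delta_rot:
    - [0, 0, 0]
    - [0, 0, 0]
    - [0, 0, 0]
    - [0, 0, 0]
    - [0, 0, 0]
    - [0, 0, 0]
    - [0, 0, 0]
    - [0, 0, 0]
    - [0, 0, 0]
    - [0, 0, 0]
    - [0, 0, 0]
    - [0, 0, 0]
  delta_pos:
    - [0.035, 0.013, 0]
    - [0.07, 0.027, 0]
    - [0.105, 0.04, 0]
    - [0.14, 0.054, 0]
    - [0.175, 0.067, 0]
    - [0.21, 0.08, 0]
    - [0.245, 0.094, 0]
    - [0.28, 0.107, 0]
    - [0.315, 0.12, 0]
    - [0.35, 0.134, 0]
    - [0.381, 0.146, 0]
    - [0.381, 0.146, 0]
  gripper: [1, 1, 1, 1, 1, 1, 1, 1, 1, 1, 1, 1]

```text
time: 2.1
position: [0.5876, 0.0551, 0.4015]
tool_rot: [0.747, 0.665, 0.001, -0.001]
ft_force: [-0.0, -0.5, 0.5]
grip_width: 0.0006
grip_force: 0.0
```

```bash
python3 - <<'E'
from rig import status, viewer
import cv2,numpy as np,pickle
o=status.get_obs(); print(o["position"],o["tool_rot"])
ims=[]
for n in("side","wrist"):
    c=viewer.camera(n); pickle.dump(c,open(n+"1.pkl","wb")); ims.append(c["pixels"])
a=cv2.resize(ims[0][130:330,220:440],(400,364)); b=cv2.resize(ims[1],(400,300))
o=np.zeros((364,800,3),np.uint8); o[:,:400]=a; o[:300,400:]=b
cv2.imwrite("pics/m1.png",o); print(c["mount"])
E
```

```text
[0.58761831 0.05512428 0.40145638] [ 0.7465339   0.66534525  0.00118012 -0.00120116]
[[ 9.33832784e-04 -9.63936719e-01 -2.66129911e-01  7.19882468e-02]
 [ 9.99998334e-01  4.82794248e-04  1.76022351e-03  6.28552897e-04]
 [-1.56825808e-03 -2.66131112e-01  9.63935564e-01 -1.62603747e-01]
 [ 0.00000000e+00  0.00000000e+00  0.00000000e+00  1.00000000e+00]]
```

View pics/m1.png

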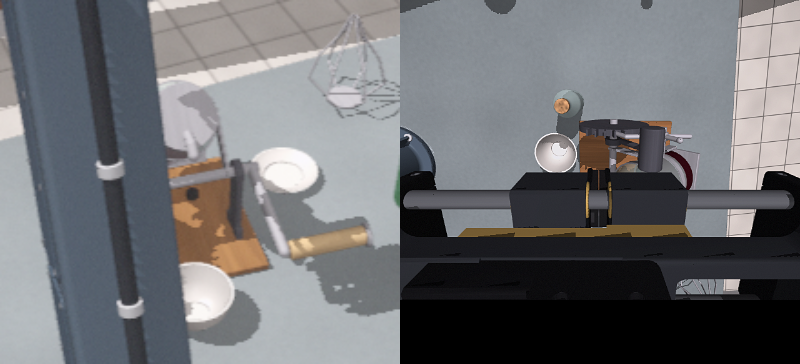

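```bash
python3 - <<'E'
from h import *
T=pickle.load(open("top0.pkl","rb"));S=pickle.load(open("side1.pkl","rb"))
w=tri(ray(T,265+508/4,140+517/4),ray(S,220+328*.55,130+242*.5495));print(w)
y=np.radians(-6.9);ex=np.array([np.cos(y),np.sin(y)]);ey=np.array([-ex[1],ex[0]]);d=w[:2]-[.602,-.063];print(d@ex,d@ey, .61-np.arctan2(w[2]-.13,-d@ex))
E
```

```text
[ 0.43638537 -0.20539737  0.10564025]
-0.1473079706866126 -0.16126245624593832 0.7738830594290208
```

Emit:
arm_command:
  delta_rot:
    - [0, 0, 0]
    - [0, 0, 0]
    - [0, 0, 0]
    - [0, 0, 0]
    - [0, 0, 0]
    - [0, 0, 0]
    - [0, 0, 0]
    - [0, 0, 0]
    - [0, 0, 0]
    - [0, 0, 0]
    - [0, 0, 0]
    - [0, 0, 0]
  delta_pos:
    - [0, 0, 0.035]
    - [0, 0, 0.07]
    - [0, 0, 0.105]
    - [0, 0, 0.107]
    - [0, 0.015, 0.107]
    - [0, 0.025, 0.107]
    - [0, 0.034, 0.107]
    - [0, 0.042, 0.107]
    - [0, 0.05, 0.107]
    - [0, 0.058, 0.107]
    - [0, 0.066, 0.107]
    - [0, 0.074, 0.107]
  gripper: [1, 1, 1, 1, 1, 1, 1, 1, 1, 1, 1, 1]

```text
time: 3.2
position: [0.6604, 0.0407, 0.2958]
tool_rot: [0.749, 0.663, 0.0, 0.0]
ft_force: [-0.3, -0.1, 0.2]
grip_width: 0.0005
grip_force: 0.3
```

Emit:
arm_command:
  delta_rot:
    - [0, 0, 0]
    - [0, 0, 0]
    - [0, 0, 0]
    - [0, 0, 0]
    - [0, 0, 0]
    - [0, 0, 0]
    - [0, 0, 0]
    - [0, 0, 0]
    - [0, 0, 0]
    - [0, 0, 0]
    - [0, 0, 0]
    - [0, 0, 0]
  delta_pos:
    - [0, 0.006, 0]
    - [0, 0.012, 0]
    - [0, 0.016, 0]
    - [0, 0.016, 0]
    - [0, 0.016, 0]
    - [0, -0.01, 0]
    - [0, -0.04, 0]
    - [0, -0.05, -0.03]
    - [0, -0.06, -0.06]
    - [0, -0.06, -0.09]
    - [0, -0.06, -0.105]
    - [0, -0.06, -0.105]
  gripper: [1, 1, 1, 1, 1, 1, 1, 1, 1, 1, 1, 1]

```text
time: 4.2
position: [0.6012, 0.0481, 0.4058]
tool_rot: [0.748, 0.663, 0.003, 0.004]
ft_force: [0.3, -0.5, 1.1]
grip_width: 0.0002
grip_force: 0.0
```

```bash
python3 - <<'E'
from rig import status, viewer
import cv2,numpy as np,pickle
o=status.get_obs(); print(o["position"],o["ft_force"])
c=viewer.camera("wrist"); b=viewer.camera("top")
o=np.zeros((480,800,3),np.uint8); o[:300,:400]=cv2.resize(c["pixels"],(400,300)); o[:400,400:]=cv2.resize(b["pixels"][120:300,260:440],(400,400))
cv2.imwrite("pics/m2.png",o)
E
```

```text
[0.60124969 0.04807922 0.40582309] [ 0.33947733 -0.5379811   1.11329232]
```

View pics/m2.png

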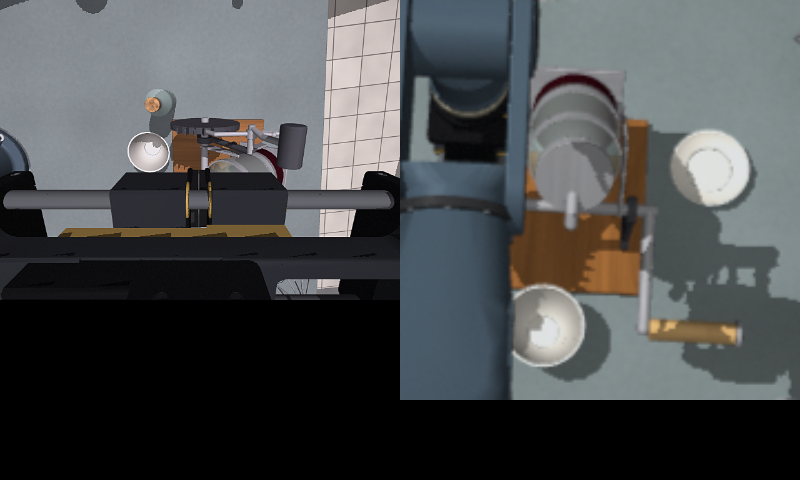

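Emit:
arm_command:
  delta_rot:
    - [0, 0, 0]
    - [0, 0, 0]
    - [0, 0, 0]
    - [0, 0, 0]
    - [0, 0, 0]
    - [0, 0, 0]
    - [0, 0, 0]
    - [0, 0, 0]
    - [0, 0, 0]
    - [0, 0, 0]
    - [0, 0, 0]
    - [0, 0, 0]
  delta_pos:
    - [-0.03, -0.015, 0]
    - [-0.065, -0.032, 0]
    - [-0.1, -0.049, 0]
    - [-0.135, -0.066, 0]
    - [-0.17, -0.083, 0]
    - [-0.205, -0.1, 0]
    - [-0.24, -0.117, 0.01]
    - [-0.27, -0.133, 0.03]
    - [-0.272, -0.133, 0.065]
    - [-0.272, -0.133, 0.1]
    - [-0.272, -0.133, 0.135]
    - [-0.272, -0.133, 0.135]
  gripper: [1, 1, 1, 1, 1, 1, 1, 1, 1, 1, 1, 1]

```text
time: 5.3
position: [0.4294, -0.2023, 0.258]
tool_rot: [0.749, 0.663, -0.002, -0.009]
ft_force: [-1.2, 1.0, -0.9]
grip_width: 0.0004
grip_force: 0.0
```

```bash
python3 - <<'E'
from rig import status, viewer
import cv2,numpy as np
o=status.get_obs(); print(o["position"],o["tool_rot"],o["ft_force"])
b=viewer.camera("side"); c=viewer.camera("wrist")
o=np.zeros((400,800,3),np.uint8); o[:300,:400]=cv2.resize(c["pixels"],(400,300)); o[:400,400:]=cv2.resize(b["pixels"][120:320,240:440],(400,400))
cv2.imwrite("pics/m3.png",o)
E
```

```text
[ 0.4294373  -0.20230817  0.25795205] [ 0.74896642  0.66254057 -0.00164483 -0.00930546] [-1.18125889  1.01636029 -0.90678637]
```

View pics/m3.png

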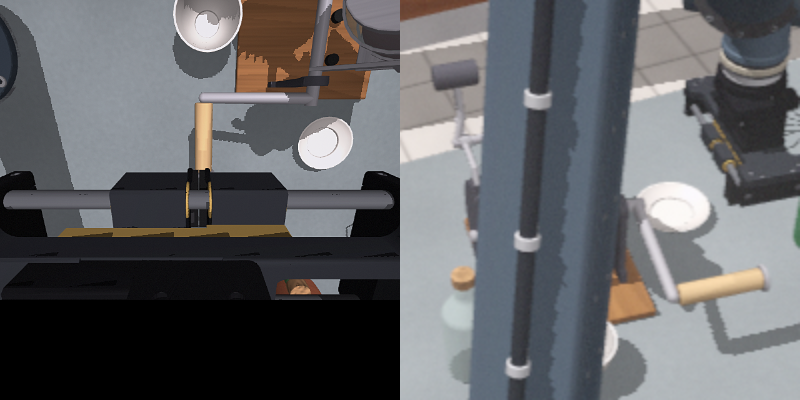

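Emit:
arm_command:
  delta_rot:
    - [0, 0, 0]
    - [0, 0, 0]
    - [0, 0, 0]
    - [0, 0, 0]
    - [0, 0, 0]
    - [0, 0, 0]
  delta_pos:
    - [0, 0, 0.03]
    - [0, 0, 0.06]
    - [0, 0, 0.09]
    - [0, 0, 0.11]
    - [0, 0, 0.12]
    - [0, 0, 0.12]
  gripper: [1, 1, 1, 1, 1, 1]

```text
time: 5.9
position: [0.4355, -0.2059, 0.1452]
tool_rot: [0.748, 0.663, -0.0, -0.001]
ft_force: [-1.3, -0.8, -0.5]
grip_width: 0.0006
grip_force: 0.0
```

```bash
cat >> h.py <<'E'
def st():
    from rig import status
    o=status.get_obs(); p=o["position"]; y=np.radians(-6.9);ex=np.array([np.cos(y),np.sin(y)]);ey=np.array([-ex[1],ex[0]]);d=p[:2]-[.602,-.063]
    print(round(float(o["time"]),2),"stand xy",(d@ex).round(4),(d@ey).round(4),"z",p[2].round(4),"F",o["ft_force"].round(1),o["tool_rot"].round(3))
E
python3 -c "
from h import *
st()"
```

```text
5.9 stand xy -0.1482 -0.1619 z 0.1452 F [-1.3 -0.8 -0.5] [ 0.748  0.663 -0.    -0.001]
```

Emit:
arm_command:
  delta_rot:
    - [0, 0, 0]
    - [0, 0, 0]
    - [0, 0, 0]
    - [0, 0, 0]
    - [0, 0, 0]
    - [0, 0, 0]
    - [0, 0, 0]
    - [0, 0, 0]
    - [0, 0, 0]
  delta_pos:
    - [0, 0, 0.01]
    - [0, 0, 0.016]
    - [0, 0, 0.02]
    - [0, 0, 0.024]
    - [0, 0, 0.028]
    - [0, 0, 0.031]
    - [0, 0, 0.034]
    - [0, 0, 0.037]
    - [0, 0, 0.037]
  gripper: [1, 1, 1, 1, 1, 1, 1, 1, 1]

```text
time: 6.65
position: [0.4366, -0.2065, 0.1091]
tool_rot: [0.749, 0.663, 0.001, 0.002]
ft_force: [3.2, 0.5, 4.7]
grip_width: 0.0007
grip_force: 2.1
```

```bash
python3 -c "
from h import *
st()"
```

```text
6.65 stand xy -0.1469 -0.1623 z 0.1091 F [3.2 0.5 4.7] [0.749 0.663 0.001 0.002]
```

Emit:
arm_command:
  delta_rot:
    - [0, 0, 0]
    - [0, 0, 0]
    - [0, 0, 0]
    - [0, 0, 0]
    - [0, 0, 0]
    - [0, 0, 0]
  delta_pos:
    - [0, 0.001, 0.003]
    - [0, 0.002, 0.006]
    - [0, 0.003, 0.009]
    - [0, 0.003, 0.01]
    - [0, 0.003, 0.01]
    - [0, 0.003, 0.01]
  gripper: [1, 1, 1, 1, 1, 1]

```text
time: 7.15
position: [0.4385, -0.2067, 0.0989]
tool_rot: [0.749, 0.663, 0.0, 0.001]
ft_force: [1.8, -0.5, 3.9]
grip_width: 0.0005
grip_force: 2.0
```

```bash
python3 - <<'E'
from h import *
st()
from rig import viewer
import cv2
b=viewer.camera("side"); c=viewer.camera("top")
o=np.zeros((400,800,3),np.uint8); o[:,:400]=cv2.resize(c["pixels"][120:280,260:420],(400,400)); o[:400,400:]=cv2.resize(b["pixels"][140:300,240:400],(400,400))
cv2.imwrite("pics/m4.png",o)
E
```

```text
7.15 stand xy -0.145 -0.1623 z 0.0989 F [ 1.8 -0.5  3.9] [0.749 0.663 0.    0.001]
```

View pics/m4.png

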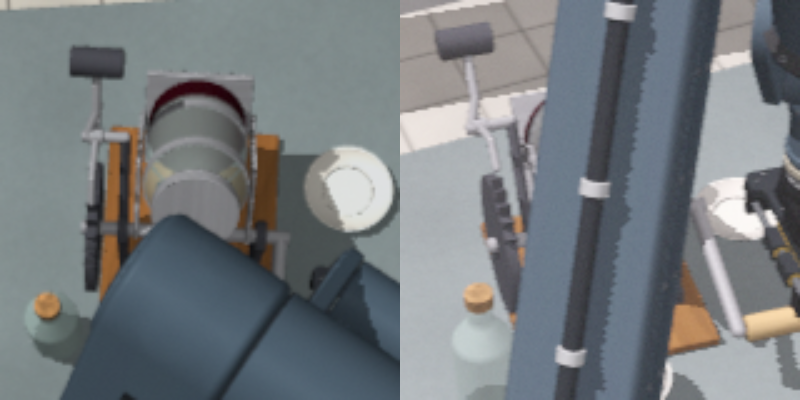

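```bash
python3 - <<'E'
from h import *
T=pickle.load(open("top0.pkl","rb"));S=pickle.load(open("side0.pkl","rb"))
w=tri(ray(T,260+97*.4,120+62*.4),ray(S,240+65*.4,140+41*.4))
y=np.radians(-6.9);ex=np.array([np.cos(y),np.sin(y)]);d=w[:2]-[.602,-.063];print(w,d@ex-.075,w[2]-.226,.45+np.arctan2(d@ex-.075,w[2]-.226))
E
```

```text
[0.7472935  0.03209357 0.29415466] 0.057816949277684396 0.06815466342222334 1.1535178024992754
```

Emit:
arm_command:
  delta_rot:
    - [0, 0, 0]
    - [0, 0, 0]
    - [0, 0, 0]
    - [0, 0, 0]
    - [0, 0, 0]
    - [0, 0, 0]
    - [0, 0, 0]
    - [0, 0, 0]
    - [0, 0, 0]
    - [0, 0, 0]
    - [0, 0, 0]
    - [0, 0, 0]
  delta_pos:
    - [0, 0, -0.001]
    - [0, 0, -0.003]
    - [0, -0.001, -0.005]
    - [0, -0.001, -0.007]
    - [0, -0.002, -0.009]
    - [0, -0.002, -0.011]
    - [0, -0.003, -0.013]
    - [0, -0.003, -0.015]
    - [0, -0.003, -0.017]
    - [0, -0.004, -0.019]
    - [0, -0.004, -0.021]
    - [0, -0.004, -0.023]
  gripper: [1, 1, 1, 1, 1, 1, 1, 1, 1, 1, 1, 1]

```text
time: 8.25
position: [0.4339, -0.2059, 0.1218]
tool_rot: [0.749, 0.663, -0.0, 0.0]
ft_force: [1.5, -2.1, 3.7]
grip_width: 0.0002
grip_force: 1.8
```

```bash
python3 -c "
from h import *
st()"
```

```text
8.25 stand xy -0.1497 -0.1621 z 0.1218 F [ 1.5 -2.1  3.7] [ 0.749  0.663 -0.     0.   ]
```

Emit:
arm_command:
  delta_rot:
    - [0, 0, 0]
    - [0, 0, 0]
    - [0, 0, 0]
    - [0, 0, 0]
    - [0, 0, 0]
    - [0, 0, 0]
    - [0, 0, 0]
    - [0, 0, 0]
    - [0, 0, 0]
    - [0, 0, 0]
    - [0, 0, 0]
    - [0, 0, 0]
  delta_pos:
    - [0, 0, -0.002]
    - [0, 0, -0.004]
    - [0, 0, -0.006]
    - [0, 0, -0.008]
    - [0, 0, -0.01]
    - [0, 0, -0.012]
    - [0, 0, -0.014]
    - [0, 0, -0.016]
    - [0, 0, -0.018]
    - [0, 0, -0.02]
    - [0, 0, -0.022]
    - [0, 0, -0.024]
  gripper: [1, 1, 1, 1, 1, 1, 1, 1, 1, 1, 1, 1]

```text
time: 9.25
position: [0.4344, -0.2059, 0.1458]
tool_rot: [0.749, 0.663, 0.0, 0.0]
ft_force: [2.2, -3.0, 4.1]
grip_width: 0.0005
grip_force: 1.8
```

Emit:
arm_command:
  delta_rot:
    - [0, 0, 0]
    - [0, 0, 0]
    - [0, 0, 0]
    - [0, 0, 0]
    - [0, 0, 0]
    - [0, 0, 0]
    - [0, 0, 0]
    - [0, 0, 0]
    - [0, 0, 0]
    - [0, 0, 0]
    - [0, 0, 0]
    - [0, 0, 0]
  delta_pos:
    - [0, 0, -0.002]
    - [0, 0, -0.004]
    - [0, 0, -0.006]
    - [0, 0, -0.008]
    - [0, 0.001, -0.01]
    - [0, 0.001, -0.012]
    - [0, 0.001, -0.014]
    - [0, 0.001, -0.016]
    - [0, 0.002, -0.018]
    - [0, 0.002, -0.02]
    - [0, 0.003, -0.022]
    - [0, 0.003, -0.024]
  gripper: [1, 1, 1, 1, 1, 1, 1, 1, 1, 1, 1, 1]

```text
time: 10.25
position: [0.4369, -0.2059, 0.1697]
tool_rot: [0.749, 0.663, 0.0, -0.0]
ft_force: [2.1, -0.2, 2.8]
grip_width: 0.0004
grip_force: 1.7
```

```bash
python3 -c "
from h import *
st()"
```

```text
10.25 stand xy -0.1467 -0.1617 z 0.1697 F [ 2.1 -0.2  2.8] [ 0.749  0.663  0.    -0.   ]
```

Emit:
arm_command:
  delta_rot:
    - [0, 0, 0]
    - [0, 0, 0]
    - [0, 0, 0]
    - [0, 0, 0]
    - [0, 0, 0]
    - [0, 0, 0]
    - [0, 0, 0]
    - [0, 0, 0]
    - [0, 0, 0]
    - [0, 0, 0]
    - [0, 0, 0]
    - [0, 0, 0]
  delta_pos:
    - [0, 0, -0.002]
    - [0, 0.001, -0.004]
    - [0, 0.001, -0.006]
    - [0, 0.001, -0.008]
    - [0, 0.002, -0.01]
    - [0, 0.002, -0.012]
    - [0, 0.003, -0.014]
    - [0, 0.003, -0.016]
    - [0, 0.004, -0.018]
    - [0, 0.004, -0.02]
    - [0, 0.005, -0.022]
    - [0, 0.006, -0.024]
  gripper: [1, 1, 1, 1, 1, 1, 1, 1, 1, 1, 1, 1]

```text
time: 11.25
position: [0.4429, -0.207, 0.1937]
tool_rot: [0.749, 0.663, -0.0, -0.0]
ft_force: [1.2, -0.7, 2.9]
grip_width: 0.0005
grip_force: 1.8
```

Emit:
arm_command:
  delta_rot:
    - [0, 0, 0]
    - [0, 0, 0]
    - [0, 0, 0]
    - [0, 0, 0]
    - [0, 0, 0]
    - [0, 0, 0]
    - [0, 0, 0]
    - [0, 0, 0]
    - [0, 0, 0]
    - [0, 0, 0]
    - [0, 0, 0]
    - [0, 0, 0]
  delta_pos:
    - [0, 0.001, -0.002]
    - [0, 0.001, -0.004]
    - [0, 0.002, -0.006]
    - [0, 0.003, -0.008]
    - [0, 0.004, -0.01]
    - [0, 0.005, -0.012]
    - [0, 0.006, -0.014]
    - [0, 0.007, -0.016]
    - [0, 0.008, -0.018]
    - [0, 0.009, -0.02]
    - [0, 0.01, -0.022]
    - [0, 0.011, -0.024]
  gripper: [1, 1, 1, 1, 1, 1, 1, 1, 1, 1, 1, 1]

```text
time: 12.25
position: [0.4539, -0.2081, 0.2177]
tool_rot: [0.749, 0.663, 0.0, -0.0]
ft_force: [2.6, -1.0, 2.9]
grip_width: 0.0003
grip_force: 1.5
```

```bash
python3 -c "
from h import *
st()"
```

```text
12.25 stand xy -0.1296 -0.1619 z 0.2177 F [ 2.6 -1.   2.9] [ 0.749  0.663  0.    -0.   ]
```

Still in contact; last ~12 mm, slowly, and a bit beyond.

Emit:
arm_command:
  delta_rot:
    - [0, 0, 0]
    - [0, 0, 0]
    - [0, 0, 0]
    - [0, 0, 0]
    - [0, 0, 0]
    - [0, 0, 0]
    - [0, 0, 0]
    - [0, 0, 0]
    - [0, 0, 0]
    - [0, 0, 0]
    - [0, 0, 0]
    - [0, 0, 0]
  delta_pos:
    - [0, 0.001, -0.002]
    - [0, 0.002, -0.0035]
    - [0, 0.003, -0.005]
    - [0, 0.004, -0.0065]
    - [0, 0.005, -0.008]
    - [0, 0.006, -0.0095]
    - [0, 0.006, -0.011]
    - [0, 0.007, -0.0125]
    - [0, 0.007, -0.014]
    - [0, 0.007, -0.0155]
    - [0, 0.007, -0.017]
    - [0, 0.007, -0.018]
  gripper: [1, 1, 1, 1, 1, 1, 1, 1, 1, 1, 1, 1]

```text
time: 13.25
position: [0.4599, -0.2086, 0.2351]
tool_rot: [0.749, 0.663, -0.0, -0.001]
ft_force: [1.5, -0.1, 0.4]
grip_width: 0.0004
grip_force: 0.0
```

```bash
python3 -c "
from h import *
st()"
```

```text
13.25 stand xy -0.1236 -0.1616 z 0.2351 F [ 1.5 -0.1  0.4] [ 0.749  0.663 -0.    -0.001]
```

Emit:
arm_command:
  delta_rot:
    - [0, 0, 0]
    - [0, 0, 0]
    - [0, 0, 0]
    - [0, 0, 0]
    - [0, 0, 0]
    - [0, 0, 0]
    - [0, 0, 0]
    - [0, 0, 0]
    - [0, 0, 0]
    - [0, 0, 0]
    - [0, 0, 0]
    - [0, 0, 0]
  delta_pos:
    - [0, 0, -0.01]
    - [0, 0, -0.03]
    - [0, 0, -0.06]
    - [0, 0, -0.09]
    - [0, 0, -0.12]
    - [-0.03, 0, -0.14]
    - [-0.06, 0, -0.14]
    - [-0.09, 0, -0.14]
    - [-0.12, -0.01, -0.14]
    - [-0.15, -0.02, -0.14]
    - [-0.18, -0.03, -0.14]
    - [-0.18, -0.03, -0.14]
  gripper: [1, 1, 1, 1, 1, 1, 1, 1, 1, 1, 1, 1]

```text
time: 14.25
position: [0.4066, -0.389, 0.3747]
tool_rot: [0.75, 0.661, -0.002, -0.0]
ft_force: [0.7, -0.7, -0.3]
grip_width: 0.0004
grip_force: 0.0
```

```bash
python3 - <<'E'
from h import *
st()
from rig import viewer
import cv2
b=viewer.camera("side"); c=viewer.camera("top")
o=np.zeros((400,800,3),np.uint8); o[:,:400]=cv2.resize(c["pixels"][120:280,260:420],(400,400)); o[:400,400:]=cv2.resize(b["pixels"][140:300,240:400],(400,400))
cv2.imwrite("pics/m5.png",o)
E
```

```text
14.25 stand xy -0.1548 -0.3471 z 0.3747 F [ 0.7 -0.7 -0.3] [ 0.75   0.661 -0.002 -0.   ]
```

View pics/m5.png

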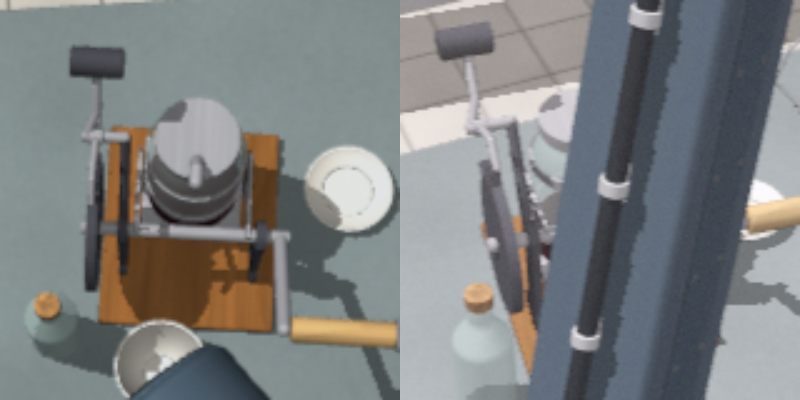

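```bash
python3 - <<'E'
from h import *
T=pickle.load(open("top0.pkl","rb"))
y=np.radians(-6.9);ex=np.array([np.cos(y),np.sin(y)]);ey=np.array([-ex[1],ex[0]])
for p in[(292,331),(345,333)]:
    for q in(0,.1,.2):
        P=plane(T,260+p[0]*.4,120+p[1]*.4,.13+.15*np.sin(.61-q)); d=P[:2]-[.602,-.063]; print(p,q,d@ex,d@ey,-.15*np.cos(.61-q))
E
```

```text
(292, 331) 0 -0.1244951851987504 -0.10752412463335065 -0.12294720267682191
(292, 331) 0.1 -0.12190852803946262 -0.10881269332089669 -0.1309116761468627
(292, 331) 0.2 -0.11917289319029685 -0.11017547670892225 -0.13756812342249075
(345, 333) 0 -0.12360355569214829 -0.1632020567158369 -0.12294720267682191
(345, 333) 0.1 -0.12100888426818396 -0.1649910773075087 -0.1309116761468627
(345, 333) 0.2 -0.11826477357533675 -0.166883135966647 -0.13756812342249075
```

The handle's position fits q = 0, the weighted arm is still thrown over, and the robot is clear of everything.

```bash
python3 -c "
from rig import robot
print(robot.hand_in())"
```

```text
the job is handed in; nothing more can be done
None
```

The job is handed in: weighted arm thrown over, pawl out, and the jar let down under control in about 5 s until it sat upright on its rest; nothing else on the counter was touched as far as the pictures and forces show, and no verdict came back.

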